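# Lay out the tinsmith's bench for fitting a jug lid

### The job

Set out the bench for fitting a jug lid: take the iron weight off the round steel block, put the bare copper lid on the middle of the block, and stand the weight back on the middle of the lid. Stand the red rivet tin upright halfway between the block and the kettle, and lay the brass scriber on the bench on the other side of the block from the kettle, level with the block, pointing straight away from the robot or straight towards it, its middle 12 cm from the middle of the block. Keep the weight and the rivet tin upright throughout, and leave the kettle, the hammer and the silvery tinned lid where they are.

Things in the scene. Friction and masses are not known exactly. Their poses are not given: they have to be found in the camera images.
- block: round steel block fixed to the bench: upright cylinder 90 mm in diameter, 40 mm high. Origin: centre of its underside, on the bench. Its x axis points straight away from the robot, z up.
- weight: loose dark iron weight, about 0.4 kg, standing on the block at the start: round base 44 mm in diameter and 28 mm high, above it a round knob 26 mm in diameter from 30 to 58 mm above the underside (grip it by the knob). Origin: centre of its underside, z up.
- copper_lid: loose bare copper lid, orange-brown: flat disc 58 mm in diameter, 14 mm high, flat on top, about 0.1 kg. Lies flat on the bench. Origin: centre of its underside, z up.
- tinned_lid: loose lid of the same size and shape (58 mm in diameter, 14 mm high), tinned, silvery. Not needed: leave it alone. Origin: centre of its underside.
- rivet_tin: loose round tin, red all over, closed: 48 mm in diameter, 49 mm over its lid, 38 mm high, about 0.16 kg. Stands on the bench. Origin: centre of its underside, z up.
- scriber: loose brass scriber lying on the bench: square bar 10 x 10 mm with a blackened grip in the middle and a tapered point, 114 mm long, about 0.06 kg. Its x axis runs along it to the point. Origin on its underside, counting as its middle: the bar reaches from 55 mm behind it to 25 mm ahead, the point to 59 mm ahead. At the start it lies within about 35 degrees of the front-back direction.
- kettle: loose copper kettle, 1.1 kg: round body 120 mm in diameter to 50 mm height, tapering to 125 mm, carrying handle over the top up to 162 mm high. The spout reaches 98 mm from the axis along its x axis, roughly away from the robot. Stands left or right of the block, centres 270 to 300 mm apart. Origin: centre of its underside. Leave it alone.
- hammer: loose iron bouge hammer with a wooden handle lying to the left of the work, head away from the robot, 280 mm long, head 108 mm across, up to 26 mm high. Its x axis runs along the handle towards the head. Origin: on the bench about the middle of its length. Leave it alone.
Things that resemble listed ones, but are neither listed nor needed, are in the scene too. Of the things shaped like the rivet_tin, the red one is meant. What is shaped like the weight but turquoise is not meant.

How it is judged:
By the outcome, as a careful person would: the job done as asked, in the order asked, and still so for the second after the job is handed in, with the robot touching nothing.
It also fails if it takes over 128 s, if anything falls off the work surface, if the arm or the gripper's body presses on something with over 40 N, if the wrist force passes 120 N, or if a joint passes its speed limit or range.

### The arm

A 7-joint arm with a two-finger parallel gripper is mounted at the origin on the work surface. World frame = base frame: x ahead of the robot, y to its left, z up, the work surface at z = 0. Lengths are in m, angles in rad, forces in N, time in s.
With the tool pointing down it reaches from about 0.425 to 0.875 m from the base axis. Payload 4.7 kg.
Tool frame: the origin (TCP) lies midway between the tips of the shut fingers; the grasp point (between the pads) lies 19 mm behind it; z points along the fingers, y is the line along which they close (so a half turn about z gives the same grasp; the last joint's range is limited). The gripper opens to 87 mm and grips with 3 to 60 N. Pads are 19 mm wide; open, the fingers measure 117 mm over their backs; the gripper's body (75 mm by 190 mm) begins 51 mm behind the grasp point.
Start: joints at [-1.247, 0.321, -0.07, 1.45, 0.023, 1.371, -0.057], TCP at [0.198, 0.619, 0.223] pointing down, gripper open.
Joint ranges: [-2.86, 2.86], [-0.3, 2.09], [-1.38, 1.24], [0.06, 2.45], [-1.56, 4.7], [0.09, 2.05], [-2.69, 2.69]. Speed limits (rad/s): [2.57, 2.57, 3.14, 3.14, 3.14, 3.14, 3.14].

### API

Orientations are given as a rotation vector (axis times angle).
In Python, from bench import ctrl gives the robot as it stands. The module is installed in compiled form; this text tells all that it offers.
- The arm moves only by the shell command python3 -m handwheel 'ROWS' [FORCE]. ROWS is JSON, a list of rows, each a list of 7 numbers: the finger opening in m, from 0 to 0.087, then the shift along the tool's x, y, z in m, then the turn, a rotation vector about the tool's x, y, z in degrees. A call has 1 to 12 rows; each row shifts and turns the commanded pose from where the row before left it, along the tool's axes as they then stand; what a row does not reach is not made up. A row lasts 1/8 s, in which the tool goes at most 62.5 mm and 10.7 degrees, less where a joint would pass 70% of its speed; a pose out of reach is approached as far as the arm can. A call is refused whole if a number of a shift passes 0.0625 or a number of a turn 10.7, either way. A call with a gripper value outside its range is refused whole. The fingers move at their own pace and stop on an object; FORCE is the grip in N (left out, the last holds). Time passes only in rows, so rows that do not move let the fingers close. It gives the time, the measured TCP pose, the force, the opening and the grip force at its end, in the units of the state.
- ctrl.get_state(): the state, without advancing time (a new reading comes with each control period).
- ctrl.get_image(name): name is "side" or "top" or "wrist"; returns (picture, depth): 384x512x3 uint8, blue, green, red; 384x512 float32, m along the optical axis (not along the pixel's ray), 0 where there is no reading.
- ctrl.camera_info(name): a dict with "intrinsics" (3x3 intrinsics, pixels), "R" (3x3) and "t" (3): a world point X has camera coordinates R X + t. Camera axes: x right, y down, z forward; pixel columns grow to the right and rows downward; lengths in m; the calibration is good to about 2 mm. A picture is of the moment at which its call begins: read the wrist's pose just before it. camera_info takes no time and is no camera call; for the wrist camera it gives the pose at the moment of the call.
- ctrl.close_job(): hands the job in; it is judged then, once.
The state is a dict: "time": time; "joint_positions": joint angles; "qd": joint speeds; "joint_torque": joint torques, N m; "position": TCP position; "tool_rot": TCP orientation; "ft_force": force on the tool from outside, world axes, zero at the start; "torque": the same for the moment, N m; "grip_width": opening from 0.0 (shut) to 1.0 (fully open); "grip_force": force on a finger pad.
Only numpy, scipy, OpenCV 4.12 (cv2) and the standard library are available. Lean on these libraries where they do the work, as an engineer would, in place of code of your own. Each camera call takes 0.05 s, during which the arm holds its last target. There are 200 camera calls.

## Working session

There is one attempt and no reset: what is moved stays moved. The work goes in short steps, Python scripts to look and compute and a shell command to move; the robot and the scene stay as the last step left them, time stands still between calls to the robot, and variables do not carry over. Pictures are saved under pics/ and viewed, at most 14 in all, crops included, and the job is handed in when it is done.

```bash
mkdir -p pics; python3 - <<'E'
from bench import ctrl
import cv2,numpy as np
for n in ("top","side"):
    im,d=ctrl.get_image(n); cv2.imwrite(f"pics/{n}0.png",im); np.save(f"pics/{n}0.npy",d)
    c=ctrl.camera_info(n); print(n,np.round(c["intrinsics"],1).tolist(),np.round(c["R"],3).tolist(),np.round(c["t"],3).tolist())
s=ctrl.get_state(); print(s["time"],s["position"],s["tool_rot"])
E
```

```text
top [[384.4, 0.0, 257.3], [0.0, 384.4, 191.2], [0.0, 0.0, 1.0]] [[-0.003, -1.0, 0.017], [-0.982, -0.001, -0.188], [0.188, -0.017, -0.982]] [0.059, 0.553, 1.006]
side [[484.5, 0.0, 258.2], [0.0, 484.5, 194.6], [0.0, 0.0, 1.0]] [[0.988, -0.155, 0.016], [-0.087, -0.631, -0.771], [0.129, 0.76, -0.637]] [-0.516, 0.138, 1.039]
0.1 [0.19807053 0.61855981 0.22159573] [-4.84673356e-01 -3.10379716e+00  2.62949120e-03]
```

View pics/top0.png

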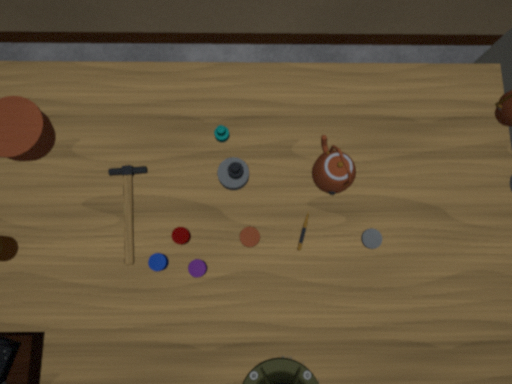

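View pics/side0.png

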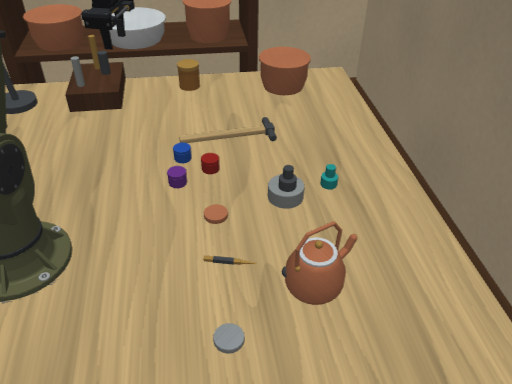

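The top view shows the block at (233,172) with the dark weight on it at (236,170), the kettle at (334,170), the copper lid at (249,236) and the red tin at (181,235). The scriber is at (303,232), the tinned lid at (372,238), the hammer at (128,215), and the gripper at the lower left. The side view shows the same layout: block (286,190), kettle (316,270), copper lid (216,213), red tin (210,163), scriber (230,260).

```bash
cat > h.py <<'E'
from bench import ctrl
import cv2,numpy as np
from scipy.optimize import least_squares
def cam(n): 
    c=ctrl.camera_info(n); return c["intrinsics"],c["R"],c["t"]
def ray(c,u):
    K,R,t=c; d=R.T@np.linalg.solve(K,[u[0],u[1],1.]); return -R.T@t,d
def plane(c,u,z):
    o,d=ray(c,u); return o+d*(z-o[2])/d[2]
def tri(c1,u1,c2,u2):
    (o1,d1),(o2,d2)=ray(c1,u1),ray(c2,u2)
    k=np.linalg.lstsq(np.c_[d1,-d2],o2-o1,rcond=None)[0]; p,q=o1+k[0]*d1,o2+k[1]*d2
    return (p+q)/2,np.linalg.norm(p-q)
def cloud(c,d):
    K,R,t=c; v,u=np.mgrid[:d.shape[0],:d.shape[1]]
    P=np.stack([(u-K[0,2])/K[0,0]*d,(v-K[1,2])/K[1,1]*d,d],-1); return (P-t)@R
def circ(P,r):
    return least_squares(lambda c:np.hypot(P[:,0]-c[0],P[:,1]-c[1])-r,P[:,:2].mean(0),loss="soft_l1",f_scale=.002).x
def blob(m,seed):
    n,l,s,c=cv2.connectedComponentsWithStats(m.astype(np.uint8)); i=1+np.argmin(np.hypot(*(c[1:]-seed).T)+1e3*(s[1:,4]<25))
    return l==i,c[i],s[i,4]
E
python3 - <<'E'
from h import *
S={"copper":((249,236),(216,213)),"tin":((181,235),(210,163)),"scriber":((303,232),(230,260)),"weight":((236,170),(288,180)),"block":((233,172),(286,190)),"kettle":((334,170),(316,270)),"tinned":((372,238),(229,338)),"teal":((222,133),(330,178))}
C={n:cam(n) for n in("top","side")}
cl={n:cloud(C[n],np.load(f"pics/{n}0.npy")) for n in C}; im={n:cv2.imread(f"pics/{n}0.png") for n in C}
print("bench z",[np.round(np.median(cl[n][200:220,230:260,2]) ,4) for n in C], np.median(cl["top"][300:330,200:260,2]))
for k,s in S.items():
    for n,u in zip(C,s):
        w=45 if k=="kettle" else 26
        x0,y0=u[0]-w,u[1]-w; P=cl[n][y0:y0+2*w,x0:x0+2*w]; m=(P[...,2]>.0055)&(P[...,2]<.3)
        b,c,a=blob(m,(w,w)); Q=P[b]; z=Q[:,2]
        print(k,n,"area",a,"c",np.round(c+[x0,y0],1),"mean",np.round(Q.mean(0),4),"z5/50/95/max",np.round(np.percentile(z,[5,50,95,100]),4),"range",np.round(np.percentile(Q[:,:2],[1,99],axis=0).ravel(),3))
        hsv=cv2.cvtColor(im[n],cv2.COLOR_BGR2HSV); print("   hsv",hsv[u[1],u[0]])
E
```

```text
bench z [np.float64(-0.0006), np.float64(0.0001)] -0.0007630945535177383
copper top area 335 c [249.5 236.6] mean [0.4313 0.0803 0.0131] z5/50/95/max [0.0099 0.0131 0.0167 0.0187] range [0.405 0.054 0.458 0.107]
   hsv [ 10 154 114]
copper side area 359 c [215.6 213. ] mean [0.4317 0.0743 0.0135] z5/50/95/max [0.0085 0.0138 0.0165 0.0182] range [0.405 0.05  0.458 0.105]
   hsv [ 10 139 172]
tin top area 275 c [180.8 235.6] mean [0.4327 0.2675 0.0354] z5/50/95/max [0.0196 0.0369 0.04   0.0442] range [0.41  0.246 0.456 0.291]
   hsv [  0 211  92]
tin side area 327 c [210.  162.3] mean [0.4338 0.2579 0.0292] z5/50/95/max [0.0085 0.0347 0.0398 0.0417] range [0.411 0.243 0.458 0.29 ]
   hsv [  2 194 100]
scriber top area 123 c [302.7 233.7] mean [ 0.4396 -0.0691  0.0091] z5/50/95/max [0.0061 0.0091 0.0125 0.0153] range [ 0.394 -0.085  0.495 -0.055]
   hsv [110  20  39]
scriber side area 217 c [226.  259.3] mean [ 0.4407 -0.0727  0.0096] z5/50/95/max [0.0062 0.01   0.0124 0.0138] range [ 0.395 -0.087  0.493 -0.058]
   hsv [103  23  76]
weight top area 831 c [233.  173.6] mean [0.6034 0.126
[... 867 characters left out ...]
 [ 0.552 -0.218  0.692 -0.125]
   hsv [ 10 143 159]
tinned top area 335 c [371.5 238.5] mean [ 0.4255 -0.2615  0.0132] z5/50/95/max [0.0098 0.0134 0.0163 0.0197] range [ 0.399 -0.288  0.452 -0.235]
   hsv [98 21 95]
tinned side area 737 c [228.7 337.4] mean [ 0.4254 -0.2681  0.0138] z5/50/95/max [0.0092 0.0141 0.0165 0.0183] range [ 0.399 -0.293  0.453 -0.239]
   hsv [ 97  16 146]
teal top area 202 c [221.4 133.5] mean [0.7243 0.1613 0.0362] z5/50/95/max [0.0134 0.0292 0.059  0.0597] range [0.708 0.143 0.745 0.184]
   hsv [ 88 226  61]
teal side area 322 c [329.5 176.7] mean [0.7279 0.1511 0.032 ] z5/50/95/max [0.0087 0.0287 0.0586 0.0614] range [0.71  0.138 0.752 0.172]
   hsv [ 89 189 140]
```

```bash
python3 - <<'E'
from h import *
C={n:cam(n) for n in("top","side")}
cl={n:cloud(C[n],np.load(f"pics/{n}0.npy")) for n in C}; im={n:cv2.imread(f"pics/{n}0.png") for n in C}
def box(P,c,r,z): return P[(np.hypot(P[...,0]-c[0],P[...,1]-c[1])<r)&(P[...,2]>z[0])&(P[...,2]<z[1])]
B=(.608,.124)
for n in C:
    P=cl[n]
    T=box(P,B,.06,(.034,.045)); c,r=cv2.minEnclosingCircle(T[:,:2].astype(np.float32)); print(n,"block top minenc",np.round([*c,r],4),"z",np.round(np.median(box(P,B,.06,(.036,.043))[:,2]),4))
    S=box(P,B,.06,(.01,.032)); print("  block wall fit",np.round(circ(S,.045),4),len(S))
    W=box(P,B,.035,(.092,.105)); print("  knob top",np.round(W.mean(0),4),np.round(np.ptp(W,axis=0),3),len(W))
    K=box(P,B,.035,(.073,.090)); print("  knob wall",np.round(circ(K,.013),4),len(K))
    W=box(P,B,.035,(.046,.062)); print("  base wall",np.round(circ(W,.022),4),len(W))
    k=(.61,-.16); K=box(P,k,.075,(.012,.05)); f=circ(K,.06); print("  kettle",np.round(f,4),len(K)); 
    print("  kettle lid-knob",np.round(box(P,f,.012,(.11,.14)).mean(0),4))
    for nm,c,z in(("copper",(.4313,.077),(.010,.02)),("tin",(.433,.266),(.033,.045))):
        Q=box(P,c,.04,z); cc,r=cv2.minEnclosingCircle(Q[:,:2].astype(np.float32)); print("  ",nm,"top mean",np.round(Q.mean(0),4),"enc",np.round([*cc,r],4))
    Q=box(P,(.44,-.07),.075,(.005,.016)); l=cv2.fitLine(Q[:,:2].astype(np.float32),cv2.DIST_HUBER,0,.01,.01).ravel(); s=(Q[:,:2]-l[2:])@l[:2]; print("   scriber dir",np.round(np.degrees(np.arctan2(l[1],l[0])),2),"ends",np.round(l[2:]+s.min()*l[:2],4),np.round(l[2:]+s.max()*l[:2],4),"len",np.ptp(s).round(4),"z",np.percentile(Q[:,2],80).round(4))
# grip blobs (dark) triangulated
u=[]
for n,s in(("top",(303,234)),("side",(223,260))):
    h=cv2.cvtColor(im[n],cv2.COLOR_BGR2HSV); m=np.zeros(h.shape[:2],bool); m[s[1]-30:s[1]+30,s[0]-30:s[0]+30]=True
    b,c,a=blob(m&(h[...,1]<80)&(h[...,2]<(75 if n=="top" else 110)),s); u.append(c); print(n,"dark grip",c,a)
print("grip tri",tri(C["top"],u[0],C["side"],u[1]))
E
```

```text
top block top minenc [0.6096 0.1269 0.0453] z 0.0391
  block wall fit [0.6098 0.1274] 41
  knob top [0.61   0.1192 0.0967] [0.023 0.024 0.01 ] 71
  knob wall [0.6112 0.1197] 15
  base wall [0.611  0.1196] 20
  kettle [ 0.6117 -0.1572] 132
  kettle lid-knob [ 0.6097 -0.1559  0.1173]
   copper top mean [0.4316 0.0805 0.0134] enc [0.4318 0.0804 0.0284]
   tin top mean [0.4333 0.2691 0.0371] enc [0.4335 0.2694 0.0242]
   scriber dir -16.46 ends [ 0.3941 -0.0555] [ 0.5115 -0.0902] len 0.1225 z 0.0106
side block top minenc [0.6104 0.1239 0.0471] z 0.0399
  block wall fit [0.6102 0.1262] 247
  knob top [0.6101 0.1144 0.097 ] [0.023 0.028 0.011] 70
  knob wall [0.6114 0.1185] 59
  base wall [0.6113 0.1187] 93
  kettle [ 0.6116 -0.1577] 698
  kettle lid-knob [ 0.6105 -0.1615  0.1173]
   copper top mean [0.4317 0.0762 0.014 ] enc [0.4308 0.0787 0.0304]
   tin top mean [0.4343 0.2646 0.0377] enc [0.4351 0.2664 0.0266]
   scriber dir -14.5 ends [ 0.3941 -0.0611] [ 0.5032 -0.0893] len 0.1126 z 0.0113
top dark grip [301.95918367 234.87755102] 49
side dark grip [222.81481481 259.78518519] 135
grip tri (array([ 0.43544053, -0.0676612 ,  0.00379244]), np.float64(0.00220201878609825))
```

Checks hold: block at (.610,.127), top at .040, r 45; weight at (.611,.119), top at .098. Copper lid (.4315,.079), z .014; red tin (.434,.268), z .038. Kettle (.6117,-.1575), 284 mm from the block; scriber direction about −15.5°. Moving now, squaring the tool first.

```bash
python3 -m handwheel '[[0.087,0,0,0,0,0,-8.9],[0.087,0,0,0,0,0,-8.9],[0.087,-0.0375,-0.0455,0,0,0,0],[0.087,-0.0375,-0.0455,0,0,0,0],[0.087,-0.0375,-0.0455,0,0,0,0],[0.087,-0.0375,-0.0455,0,0,0,0],[0.087,-0.0375,-0.0455,0,0,0,0],[0.087,-0.0375,-0.0455,0,0,0,0],[0.087,-0.0375,-0.0455,0,0,0,0],[0.087,-0.0375,-0.0455,0,0,0,0],[0.087,-0.0375,-0.0455,0,0,0,0],[0.087,0,0,0,0,0,0]]' 20
```

```text
time: 1.6
position: [0.5389, 0.2035, 0.2222]
tool_rot: [0.014, 3.141, -0.005]
ft_force: [0.5, 0.7, -0.4]
grip_width: 1.003
grip_force: 0.0
```

```bash
python3 -m handwheel '[[0.087,-0.036,-0.042,0,0,0,0],[0.087,-0.036,-0.042,0,0,0,0],[0.087,0,0,0,0,0,0]]' 20; python3 - <<'E'
from h import *
c=cam("wrist"); s=ctrl.get_state(); im,d=ctrl.get_image("wrist"); cv2.imwrite("pics/w1.png",im); np.save("pics/w1.npy",d); import pickle; pickle.dump(c,open("pics/w1.pkl","wb"))
print(s["position"],"campos",-c[1].T@c[2],"axis",c[1][2], c[0][0,0])
P=cloud(c,d); g=d>0
for k,z in(("base",(.046,.067)),("knob",(.075,.11)),("knobtop",(.092,.105)),("blocktop",(.035,.045)),("wall",(.01,.035))):
    Q=P[g&(P[...,2]>z[0])&(P[...,2]<z[1])&(np.hypot(P[...,0]-.61,P[...,1]-.125)<.055)]
    if len(Q): print(k,len(Q),Q.mean(0).round(4),np.percentile(Q[:,:2],[.5,99.5],axis=0).round(4).tolist(),[round(float(v),4) for q in [cv2.minEnclosingCircle(Q[:,:2].astype(np.float32))] for v in (*q[0],q[1])])
E
```

```text
time: 1.98
position: [0.6097, 0.121, 0.2219]
tool_rot: [0.01, 3.142, -0.005]
ft_force: [-1.0, 0.1, 0.4]
grip_width: 1.003
grip_force: 0.0
[0.6097216  0.12099763 0.22187058] campos [0.52989604 0.12119251 0.3842358 ] axis [ 0.28897761 -0.00528836 -0.95732125] 313.0141735276624
base 176 [0.5947 0.1181 0.0596] [[0.5878, 0.0965], [0.6275, 0.1395]] [0.6096, 0.1184, 0.022]
knob 638 [0.6074 0.1187 0.0957] [[0.5971, 0.1064], [0.621, 0.1305]] [0.6096, 0.1186, 0.0131]
knobtop 549 [0.6087 0.1186 0.0977] [[0.5973, 0.1064], [0.6211, 0.1303]] [0.6097, 0.1185, 0.013]
blocktop 3361 [0.6037 0.1294 0.0401] [[0.5651, 0.0831], [0.6512, 0.1691]] [0.6086, 0.1258, 0.0451]
wall 104 [0.5683 0.1237 0.0232] [[0.5639, 0.0904], [0.5817, 0.1595]] [0.5817, 0.1252, 0.0358]
```

View pics/w1.png

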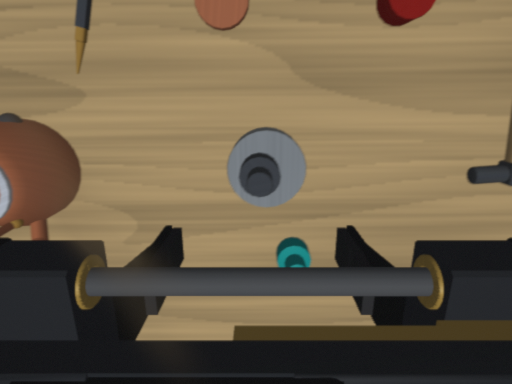

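The wrist view confirms the block at (266,167) and the weight's knob at (260,180), with the turquoise decoy behind at (293,253). The wrist camera gives the weight at (.6097,.1185), top .0977, and the block at (.6087,.126), top .0401. Next I lower to the knob and grip.

```bash
python3 -m handwheel '[[0.06,0,-0.0025,0.04,0,0,0],[0.06,0,0,0.045,0,0,0],[0.06,0,0,0.045,0,0,0],[0.06,0,0,0.018,0,0,0],[0.06,0,0,0,0,0,0],[0,0,0,0,0,0,0],[0,0,0,0,0,0,0],[0,0,0,0,0,0,0],[0,0,0,0,0,0,0],[0,0,0,0,0,0,0]]' 30
```

```text
time: 3.28
position: [0.6089, 0.1212, 0.0755]
tool_rot: [0.001, 3.14, -0.003]
ft_force: [-0.3, -3.6, 5.6]
grip_width: 0.293
grip_force: 29.9
```

```bash
python3 -m handwheel '[[0,0,0,-0.02,0,0,0],[0,0,0,-0.03,0,0,0],[0,0,0,-0.03,0,0,0],[0,0.033,0.006,0,0,0,0],[0,0.033,0.006,0,0,0,0],[0,0.034,0.007,0,0,0,0],[0,0,0,0,0,0,0]]' 30
```

```text
time: 4.15
position: [0.5052, 0.1446, 0.1548]
tool_rot: [0.007, -3.139, -0.003]
ft_force: [0.7, -0.5, -2.9]
grip_width: 0.29
grip_force: 29.9
```

```bash
python3 -m handwheel '[[0,0,0,0.04,0,0,0],[0,0,0,0.04,0,0,0],[0,0,0,0.03,0,0,0],[0,0,0,0.007,0,0,0],[0,0,0,0,0,0,0],[0,0,0,0,0,0,0]]' 30
```

```text
time: 4.9
position: [0.5095, 0.1429, 0.0392]
tool_rot: [-0.001, 3.139, 0.002]
ft_force: [-0.6, -0.4, -2.6]
grip_width: 0.291
grip_force: 29.9
```

```bash
python3 -m handwheel '[[0,0,0,0.002,0,0,0],[0,0,0,0.001,0,0,0],[0,0,0,0.001,0,0,0],[0,0,0,0,0,0,0]]' 30; cat > st.py <<'E'
from bench import ctrl
import numpy as np,time
s=ctrl.get_state(); print(s["time"],s["position"].round(4),s["tool_rot"].round(4),s["ft_force"].round(1),s["grip_width"])
E
python3 st.py
```

```text
time: 5.4
position: [0.5088, 0.1425, 0.0353]
tool_rot: [-0.001, 3.14, 0.001]
ft_force: [-2.3, -1.5, 7.6]
grip_width: 0.293
grip_force: 29.9
5.4 [0.5088 0.1425 0.0353] [-1.2000e-03  3.1405e+00  1.3000e-03] [-2.3 -1.5  7.6] 0.29290266101128426
```

```bash
python3 -m handwheel '[[0.06,0,0,0,0,0,0],[0.06,0,0,0,0,0,0],[0.087,0,0,-0.02,0,0,0],[0.087,0,0,-0.05,0,0,0],[0.087,0,0,-0.05,0,0,0],[0.087,0.026,-0.021,-0.045,0,0,0],[0.087,0.026,-0.021,0,0,0,0],[0.087,0.026,-0.021,0,0,0,0],[0.087,0,0,0,0,0,0],[0.087,0,0,0,0,0,0]]' 30
cat >> h.py <<'E'
def shot(name,n="wrist"):
    c=cam(n); s=ctrl.get_state(); im,d=ctrl.get_image(n); cv2.imwrite(f"pics/{name}.png",im)
    print("tcp",s["position"].round(4),s["tool_rot"].round(3)); return c,im,d
def enc(c,d,ctr,r,z):
    P=cloud(c,d); Q=P[(d>0)&(P[...,2]>z[0])&(P[...,2]<z[1])&(np.hypot(P[...,0]-ctr[0],P[...,1]-ctr[1])<r)]
    q=cv2.minEnclosingCircle(Q[:,:2].astype(np.float32)); return len(Q),np.round([*q[0],q[1]],4),"mean",Q.mean(0).round(4),"zmax",Q[:,2].max().round(4)
E
python3 - <<'E'
from h import *
c,im,d=shot("w2")
h=cv2.cvtColor(im,cv2.COLOR_BGR2HSV)
print("lid",enc(c,d,(.4315,.079),.045,(.011,.018)))
print("weight",enc(c,d,(.509,.1425),.04,(.05,.065)),enc(c,d,(.509,.1425),.04,(.024,.031)))
print("block",enc(c,d,(.609,.1262),.06,(.036,.044)))
E
```

```text
time: 6.65
position: [0.4307, 0.0799, 0.1989]
tool_rot: [-0.002, 3.14, 0.001]
ft_force: [0.4, 0.1, 0.5]
grip_width: 1.002
grip_force: 0.0
tcp [0.4307 0.0799 0.1989] [-2.00e-03  3.14e+00  1.00e-03]
lid (1934, array([0.4302, 0.0793, 0.0288]), 'mean', array([0.4295, 0.0794, 0.014 ]), 'zmax', np.float64(0.0165))
weight (453, array([0.5091, 0.1403, 0.0129]), 'mean', array([0.5074, 0.1397, 0.0572]), 'zmax', np.float64(0.0604)) (541, array([0.5093, 0.1405, 0.0221]), 'mean', array([0.5022, 0.1377, 0.0279]), 'zmax', np.float64(0.0303))
block (2070, array([0.6074, 0.1263, 0.0449]), 'mean', array([0.599 , 0.1257, 0.0401]), 'zmax', np.float64(0.0422))
```

View pics/w2.png

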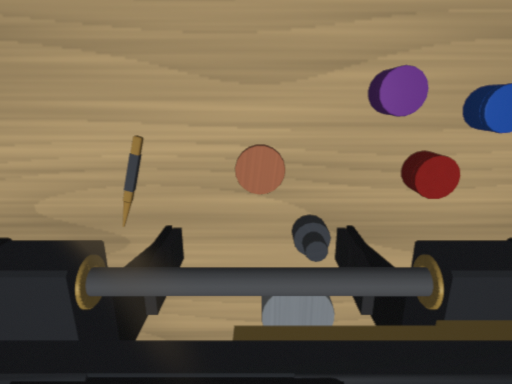

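The wrist view shows the copper lid at (260,169), the parked weight upright at (313,240), the block at the lower edge, and the scriber at (133,180) pointing away from the robot. The lid measures (.4302,.0793), z .014, r 28.8. Descending.

```bash
python3 -m handwheel '[[0.087,0,0,0.05,0,0,0],[0.087,0,0,0.05,0,0,0],[0.087,0,0,0.05,0,0,0],[0.087,0,0,0.03,0,0,0],[0.087,0,0,0.008,0,0,0],[0.087,0,0,0,0,0,0],[0.087,0,0,0,0,0,0]]' 30
```

```text
time: 7.58
position: [0.4316, 0.0798, 0.0119]
tool_rot: [-0.002, 3.139, 0.001]
ft_force: [-1.0, -0.4, -0.1]
grip_width: 1.0
grip_force: 0.0
```

```bash
python3 -m handwheel '[[0.087,0,0,0.005,0,0,0],[0.087,0,0,0.003,0,0,0],[0,0,0,0,0,0,0],[0,0,0,0,0,0,0],[0,0,0,0,0,0,0],[0,0,0,0,0,0,0],[0,0,0,0,0,0,0],[0,0,0,-0.02,0,0,0],[0,0,0,-0.04,0,0,0],[0,0,0,-0.04,0,0,0],[0,0,0,0,0,0,0]]' 25
```

```text
time: 8.95
position: [0.4326, 0.0799, 0.1054]
tool_rot: [-0.001, 3.136, 0.004]
ft_force: [-0.3, -0.5, -1.3]
grip_width: 0.657
grip_force: 25.0
```

```bash
python3 -m handwheel '[[0,-0.0444,0.0118,0,0,0,0],[0,-0.0444,0.0118,0,0,0,0],[0,-0.0444,0.0118,0,0,0,0],[0,-0.0444,0.0118,0,0,0,0],[0,0,0,0.03,0,0,0],[0,0,0,0,0,0,0],[0,0,0,0,0,0,0]]' 25; python3 st.py
```

```text
time: 9.82
position: [0.6071, 0.1263, 0.0723]
tool_rot: [0.001, -3.14, 0.001]
ft_force: [-0.2, -0.6, -0.9]
grip_width: 0.659
grip_force: 25.0
9.825 [0.6071 0.1263 0.0723] [ 9.0000e-04 -3.1405e+00  7.0000e-04] [-0.2 -0.6 -0.9] 0.6592327243348248
```

```bash
python3 -m handwheel '[[0,-0.0025,0.0007,0.015,0,0,0],[0,0,0,0.009,0,0,0],[0,0,0,0,0,0,0],[0,0,0,0,0,0,0]]' 25
```

```text
time: 10.32
position: [0.6104, 0.1274, 0.0488]
tool_rot: [-0.001, 3.141, 0.0]
ft_force: [0.8, -0.1, -1.7]
grip_width: 0.658
grip_force: 25.0
```

```bash
python3 -m handwheel '[[0,0,0,0.002,0,0,0],[0,0,0,0.0015,0,0,0],[0,0,0,0.001,0,0,0],[0,0,0,0,0,0,0]]' 25
```

```text
time: 10.82
position: [0.6102, 0.1273, 0.044]
tool_rot: [0.001, -3.141, -0.0]
ft_force: [-0.2, -1.0, -1.2]
grip_width: 0.659
grip_force: 25.0
```

```bash
python3 -m handwheel '[[0,0,0,0.001,0,0,0],[0,0,0,0,0,0,0],[0,0,0,0.0007,0,0,0],[0,0,0,0,0,0,0]]' 25
```

```text
time: 11.32
position: [0.6103, 0.1274, 0.0427]
tool_rot: [-0.001, 3.141, 0.0]
ft_force: [-1.0, -0.2, 1.5]
grip_width: 0.66
grip_force: 25.0
```

```bash
python3 -m handwheel '[[0.087,0,0,0,0,0,0],[0.087,0,0,0,0,0,0],[0.087,0,0,0,0,0,0],[0.087,0,0,-0.02,0,0,0],[0.087,0,0,-0.045,0,0,0],[0.087,0,0,-0.05,0,0,0],[0.087,0,0,-0.05,0,0,0],[0.087,0,0,0,0,0,0],[0.087,0,0,0,0,0,0]]' 25
python3 - <<'E'
from h import *
c,im,d=shot("w3")
print("lid",enc(c,d,(.609,.1265),.045,(.050,.060)))
print("block",enc(c,d,(.609,.1262),.06,(.036,.044)))
print("weight",enc(c,d,(.509,.1425),.04,(.05,.065)))
c,im,d=shot("t3","top"); print("top lid",enc(c,d,(.609,.1265),.045,(.049,.060)),"block",enc(c,d,(.609,.1262),.055,(.036,.044)))
E
```

```text
time: 12.45
position: [0.6101, 0.1273, 0.208]
tool_rot: [-0.001, 3.141, 0.001]
ft_force: [-0.8, 0.2, 0.0]
grip_width: 1.0
grip_force: 0.0
tcp [0.6101 0.1273 0.208 ] [-1.000e-03  3.141e+00  1.000e-03]
lid (2281, array([0.6103, 0.1257, 0.0289]), 'mean', array([0.6093, 0.1259, 0.054 ]), 'zmax', np.float64(0.0564))
block (2839, array([0.6088, 0.126 , 0.045 ]), 'mean', array([0.6024, 0.1262, 0.04  ]), 'zmax', np.float64(0.0439))
weight (608, array([0.5098, 0.1404, 0.013 ]), 'mean', array([0.5099, 0.1402, 0.0578]), 'zmax', np.float64(0.0604))
tcp [0.6096 0.1273 0.2069] [ 1.00e-03 -3.14e+00  0.00e+00]h.py:27: RuntimeWarning: Mean of empty slice.
  q=cv2.minEnclosingCircle(Q[:,:2].astype(np.float32)); return len(Q),np.round([*q[0],q[1]],4),"mean",Q.mean(0).round(4),"zmax",Q[:,2].max().round(4)
  ret = um.true_divide(
Traceback (most recent call last):
  File "h.py", line 27, in enc
    q=cv2.minEnclosingCircle(Q[:,:2].astype(np.float32)); return len(Q),np.round([*q[0],q[1]],4),"mean",Q.mean(0).round(4),"zmax",Q[:,2].max().round(4)
                                                                                                                                  ~~~~~~~~~~^^
ValueError: zero-size array to reduction operation maximum which has no identity
```

View pics/w3.png

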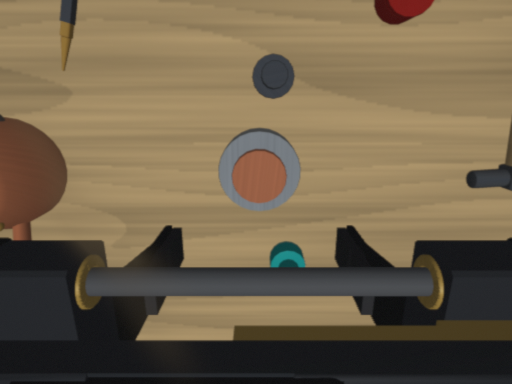

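The lid at (259,176) sits on the block, 1.5 mm from its middle, lying flat (z .054). The weight stands at (273,76). Next I fetch the weight.

```bash
python3 -m handwheel '[[0.06,0.05,0.007,0,0,0,0],[0.06,0.05,0.007,0,0,0,0],[0.06,0,0,0.045,0,0,0],[0.06,0,0,0.05,0,0,0],[0.06,0,0,0.05,0,0,0],[0.06,0,0,0.015,0,0,0],[0.06,0,0,0,0,0,0],[0.06,0,0,0,0,0,0]]' 30
```

```text
time: 13.55
position: [0.5118, 0.1417, 0.0492]
tool_rot: [-0.001, 3.139, 0.002]
ft_force: [1.3, -1.1, 0.3]
grip_width: 0.693
grip_force: 0.0
```

```bash
python3 -m handwheel '[[0.06,0.002,0,0.007,0,0,0],[0.06,0,0,0.005,0,0,0],[0.06,0,0,0,0,0,0],[0,0,0,0,0,0,0],[0,0,0,0,0,0,0],[0,0,0,0,0,0,0],[0,0,0,0,0,0,0],[0,0,0,0,0,0,0]]' 30
```

```text
time: 14.55
position: [0.5083, 0.1415, 0.0354]
tool_rot: [-0.002, 3.141, 0.001]
ft_force: [-0.2, 0.6, 1.0]
grip_width: 0.291
grip_force: 30.0
```

```bash
python3 -m handwheel '[[0,0,0,-0.02,0,0,0],[0,0,0,-0.04,0,0,0],[0,0,0,-0.04,0,0,0],[0,-0.034,-0.005,0,0,0,0],[0,-0.034,-0.005,0,0,0,0],[0,-0.034,-0.0045,0,0,0,0],[0,0,0,0,0,0,0],[0,0,0,0,0,0,0]]' 30
```

```text
time: 15.55
position: [0.6089, 0.1267, 0.1342]
tool_rot: [0.001, -3.139, 0.001]
ft_force: [-0.8, -0.8, -3.7]
grip_width: 0.294
grip_force: 30.0
```

```bash
python3 -m handwheel '[[0,-0.0008,0,0.025,0,0,0],[0,0,0,0.014,0,0,0],[0,0,0,0,0,0,0],[0,0,0,0,0,0,0]]' 30
```

```text
time: 16.05
position: [0.6113, 0.127, 0.0971]
tool_rot: [-0.002, 3.141, 0.001]
ft_force: [0.5, -0.3, -3.3]
grip_width: 0.288
grip_force: 30.0
```

```bash
python3 -m handwheel '[[0,0,0,0.002,0,0,0],[0,0,0,0.0015,0,0,0],[0,0,0,0,0,0,0],[0,0,0,0,0,0,0]]' 30
```

```text
time: 16.55
position: [0.6111, 0.1268, 0.0929]
tool_rot: [-0.001, 3.141, 0.0]
ft_force: [0.4, 0.1, -3.5]
grip_width: 0.292
grip_force: 30.0
```

```bash
python3 -m handwheel '[[0,0.0005,0,0.002,0,0,0],[0,0,0,0.001,0,0,0],[0,0,0,0,0,0,0],[0,0,0,0.0007,0,0,0],[0,0,0,0,0,0,0]]' 30
```

```text
time: 17.18
position: [0.6107, 0.1269, 0.0895]
tool_rot: [-0.001, 3.141, 0.0]
ft_force: [-0.8, -0.1, -0.2]
grip_width: 0.289
grip_force: 30.0
```

```bash
python3 -m handwheel '[[0,0,0,0.0006,0,0,0],[0,0,0,0,0,0,0],[0.06,0,0,0,0,0,0],[0.06,0,0,0,0,0,0],[0.06,0,0,-0.02,0,0,0],[0.06,0,0,-0.045,0,0,0],[0.087,0,0,-0.05,0,0,0],[0.087,0,0,-0.03,0,0,0],[0.087,0,0,0,0,0,0],[0.087,0,0,0,0,0,0]]' 30
python3 - <<'E'
from h import *
c,im,d=shot("w4")
print("knob",enc(c,d,(.609,.1265),.045,(.10,.12)),"base",enc(c,d,(.609,.1265),.045,(.076,.085)))
print("lid",enc(c,d,(.609,.1265),.045,(.050,.059)))
print("block",enc(c,d,(.609,.1262),.06,(.036,.044)))
E
```

```text
time: 18.42
position: [0.6102, 0.1268, 0.2335]
tool_rot: [0.001, -3.141, -0.0]
ft_force: [-0.2, -0.2, -0.3]
grip_width: 0.983
grip_force: 0.0
tcp [0.6102 0.1268 0.2335] [ 1.000e-03 -3.141e+00 -0.000e+00]
knob (595, array([0.612 , 0.1256, 0.0131]), 'mean', array([0.6103, 0.1256, 0.1112]), 'zmax', np.float64(0.1138)) base (693, array([0.6118, 0.1258, 0.022 ]), 'mean', array([0.6053, 0.1255, 0.0819]), 'zmax', np.float64(0.084))
lid (633, array([0.6102, 0.1258, 0.029 ]), 'mean', array([0.5973, 0.1263, 0.0538]), 'zmax', np.float64(0.0589))
block (2389, array([0.6086, 0.1259, 0.045 ]), 'mean', array([0.6011, 0.1263, 0.04  ]), 'zmax', np.float64(0.044))
```

```bash
python3 -m handwheel '[[0.087,0.05,0.035,0,0,0,0],[0.087,0.05,0.035,0,0,0,0],[0.087,0.04,0.035,0,0,0,0],[0.087,0.036,0.036,0,0,0,0],[0.087,0,0,0,0,0,0],[0.087,0,0,0,0,0,0]]' 30
python3 - <<'E'
from h import *
print(ctrl.get_state()["joint_positions"].round(2))
c,im,d=shot("w5")
print("tin",enc(c,d,(.434,.268),.04,(.034,.042)))
P=cloud(c,d); h=cv2.cvtColor(im,cv2.COLOR_BGR2HSV)
for nm,lo,hi in(("blue",105,125),("purple",126,155)):
    m=(h[...,0]>lo)&(h[...,0]<hi)&(h[...,1]>120)&(P[...,2]>.033)&(P[...,2]<.042)
    if m.any(): print(nm,P[m].mean(0).round(3))
E
```

```text
time: 19.23
position: [0.4344, 0.2668, 0.2327]
tool_rot: [0.001, -3.141, 0.003]
ft_force: [-0.1, -0.3, 0.1]
grip_width: 0.998
grip_force: 0.0
[-0.82  0.01  0.22  1.78 -0.    1.34  0.97]
tcp [0.4344 0.2668 0.2327] [ 1.000e-03 -3.141e+00  3.000e-03]
tin (1323, array([0.4325, 0.2686, 0.0243]), 'mean', array([0.4318, 0.2686, 0.0381]), 'zmax', np.float64(0.0404))
blue [0.361 0.327 0.038]
purple [0.345 0.222 0.038]
```

```bash
python3 -m handwheel '[[0.087,0,0,0,0,0,-10],[0.087,0,0,0,0,0,-10],[0.087,0,0,0,0,0,-10],[0.087,0,0,0,0,0,-10],[0.087,0,0,0,0,0,-10],[0.087,0,0,0,0,0,-10],[0.087,0,0,0,0,0,-10],[0.087,0,0,0,0,0,-10],[0.087,0,0,0,0,0,-10],[0.087,0,0,0,0,0,0],[0.087,0,0,0,0,0,0]]' 30; python3 -c "
from bench import ctrl
from scipy.spatial.transform import Rotation as R
s=ctrl.get_state(); print(s['joint_positions'].round(2)); print(R.from_rotvec(s['tool_rot']).as_matrix().round(3))"
```

```text
time: 20.65
position: [0.435, 0.2668, 0.2333]
tool_rot: [2.217, -2.225, 0.0]
ft_force: [0.1, 0.7, 0.6]
grip_width: 1.001
grip_force: 0.0
[-0.81  0.01  0.21  1.78 -0.    1.34  2.54]
[[-0.004 -1.    -0.   ]
 [-1.     0.004 -0.   ]
 [ 0.     0.    -1.   ]]
```

Joint 7 would run out at the placing spot with this yaw, so I take the opposite half turn instead.

```bash
python3 -m handwheel '[[0.087,0,0,0,0,0,10],[0.087,0,0,0,0,0,10],[0.087,0,0,0,0,0,10],[0.087,0,0,0,0,0,10],[0.087,0,0,0,0,0,10],[0.087,0,0,0,0,0,10],[0.087,0,0,0,0,0,10],[0.087,0,0,0,0,0,10],[0.087,0,0,0,0,0,10],[0.087,0,0,0,0,0,10],[0.087,0,0,0,0,0,10],[0.087,0,0,0,0,0,10]]' 30;python3 -m handwheel '[[0.087,0,0,0,0,0,10],[0.087,0,0,0,0,0,10],[0.087,0,0,0,0,0,10],[0.087,0,0,0,0,0,10],[0.087,0,0,0,0,0,10],[0.087,0,0,0,0,0,10],[0.087,0.002,-0.001,0.04,0,0,0],[0.087,0,0,0.05,0,0,0],[0.087,0,0,0.05,0,0,0],[0.087,0,0,0,0,0,0],[0.087,0,0,0,0,0,0]]' 30; python3 -c "
from h import *
from scipy.spatial.transform import Rotation as R
s=ctrl.get_state(); print(s['joint_positions'].round(2)); print(R.from_rotvec(s['tool_rot']).as_matrix().round(3))
c,im,d=shot('w6'); print('tin',enc(c,d,(.434,.268),.04,(.034,.042)))"
```

```text
time: 22.15
position: [0.4346, 0.2673, 0.2335]
tool_rot: [0.825, 3.031, -0.0]
ft_force: [-0.1, 0.3, -1.0]
grip_width: 0.999
grip_force: 0.0
time: 23.52
position: [0.4346, 0.2703, 0.0953]
tool_rot: [2.221, 2.221, 0.004]
ft_force: [0.6, 0.1, 0.3]
grip_width: 1.001
grip_force: 0.0
[-0.83  0.13  0.23  1.95 -0.03  1.06 -0.58]
[[ 0.     1.     0.002]
 [ 1.    -0.     0.001]
 [ 0.001  0.002 -1.   ]]
tcp [0.4346 0.2703 0.0953] [2.221 2.221 0.004]
tin (3121, array([0.4326, 0.2695, 0.0245]), 'mean', array([0.4327, 0.2706, 0.0381]), 'zmax', np.float64(0.0402))
```

```bash
python3 -m handwheel '[[0.087,0,-0.0015,0.045,0,0,0],[0.087,0,0,0.03,0,0,0],[0.087,0,0,0.009,0,0,0],[0.087,0,0,0,0,0,0],[0,0,0,0,0,0,0],[0,0,0,0,0,0,0],[0,0,0,0,0,0,0],[0,0,0,0,0,0,0],[0,0,0,0,0,0,0]]' 25
```

```text
time: 24.7
position: [0.4322, 0.2698, 0.0097]
tool_rot: [2.22, 2.222, 0.001]
ft_force: [0.2, 0.5, 1.1]
grip_width: 0.548
grip_force: 25.0
```

```bash
python3 -m handwheel '[[0,0,0,-0.03,0,0,0],[0,0,0,-0.06,0,0,0],[0,0,0,-0.06,0,0,0],[0,-0.057,0,0,0,0,0],[0,-0.057,0,0,0,0,0],[0,-0.057,0,0,0,0,0],[0,-0.057,0,0,0,0,0],[0,-0.057,0,0,0,0,0],[0,0,0.0595,0,0,0,0],[0,0,0.0595,0,0,0,0],[0,0,0.0595,0,0,0,0],[0,0,0,0,0,0,0]]' 25;python3 -m handwheel '[[0,0,0,0.04,0,0,0],[0,0,0,0,0,0,0],[0,0,0,0,0,0,0]]' 25; python3 - <<'E'
from h import *
C={n:cam(n) for n in("top","side")}
def box(P,c,r,z): return P[(np.hypot(P[...,0]-c[0],P[...,1]-c[1])<r)&(P[...,2]>z[0])&(P[...,2]<z[1])]
c,im,d=shot("s6","side"); P=cloud(c,d)
K=box(P,(.6117,-.1575),.075,(.012,.05)); print("kettle side",circ(K,.06).round(4),"block",circ(box(P,(.61,.126),.06,(.01,.032)),.045).round(4))
c,im,d=shot("w7"); P=cloud(c,d); K=box(P,(.6117,-.1575),.075,(.012,.05)); print("kettle wrist",len(K), circ(K,.06).round(4) if len(K)>50 else "")
print("block wrist",enc(c,d,(.609,.1262),.06,(.036,.044)))
E
```

```text
time: 26.2
position: [0.6127, -0.0147, 0.1558]
tool_rot: [2.219, 2.224, -0.01]
ft_force: [-0.7, -0.7, -2.1]
grip_width: 0.547
grip_force: 25.0
time: 26.58
position: [0.6105, -0.0151, 0.1208]
tool_rot: [2.22, 2.222, 0.002]
ft_force: [0.3, 0.6, -2.1]
grip_width: 0.546
grip_force: 25.0
tcp [ 0.6105 -0.0151  0.1208] [2.220e+00 2.222e+00 2.000e-03]
kettle side [ 0.6116 -0.1577] block [0.6103 0.126 ]
tcp [ 0.6111 -0.0151  0.1215] [2.22  2.222 0.004]
kettle wrist 489 [ 0.6107 -0.1578]
block wrist (4060, array([0.6087, 0.125 , 0.0448]), 'mean', array([0.6072, 0.1034, 0.04  ]), 'zmax', np.float64(0.044))
```

```bash
python3 -m handwheel '[[0,-0.001,0,0.05,0,0,0],[0,0,0,0.04,0,0,0],[0,0,0,0.014,0,0,0],[0,0,0,0.002,0,0,0],[0,0,0,0,0,0,0],[0,0,0,0,0,0,0]]' 25
```

```text
time: 27.42
position: [0.612, -0.0161, 0.0153]
tool_rot: [2.219, 2.221, 0.004]
ft_force: [-0.3, -0.1, -2.5]
grip_width: 0.546
grip_force: 25.0
```

```bash
python3 -m handwheel '[[0,0,0,0.002,0,0,0],[0,0,0,0.001,0,0,0],[0,0,0,0,0,0,0],[0,0,0,0,0,0,0]]' 25
```

```text
time: 27.92
position: [0.6106, -0.0161, 0.0105]
tool_rot: [-2.22, -2.222, 0.0]
ft_force: [-0.3, -0.4, -1.4]
grip_width: 0.545
grip_force: 25.0
```

```bash
python3 -m handwheel '[[0,0,0,0.001,0,0,0],[0,0,0,0,0,0,0]]' 25; python3 -m handwheel '[[0.06,0,0,0,0,0,0],[0.075,0,0,0,0,0,0],[0.075,0,0,-0.02,0,0,0],[0.075,0,0,-0.06,0,0,0],[0.075,0,0,-0.06,0,0,0],[0.075,0,0,-0.04,0,0,0],[0.06,-0.019,-0.054,0,0,0,0],[0.06,-0.019,-0.054,0,0,0,0],[0.06,-0.019,-0.054,0,0,0,0],[0.06,0,0,0,0,0,0]]' 15
```

```text
time: 28.18
position: [0.6108, -0.0162, 0.0098]
tool_rot: [2.221, 2.222, 0.0]
ft_force: [-1.1, 0.7, 0.9]
grip_width: 0.546
grip_force: 25.0
time: 29.42
position: [0.4457, -0.0749, 0.1907]
tool_rot: [-2.223, -2.217, -0.007]
ft_force: [-0.1, 0.6, 0.8]
grip_width: 0.693
grip_force: 0.0
```

```bash
python3 -m handwheel '[[0.06,0,0,0,0,0,-10],[0.06,0,0,0,0,0,-10],[0.06,0,0,0,0,0,-10],[0.06,0,0,0,0,0,-10],[0.06,0,0,0,0,0,-10],[0.06,0,0,0,0,0,-10],[0.06,0,0,0,0,0,-10],[0.06,0,0,0,0,0,-4.5],[0.06,0,0,0,0,0,0],[0.06,0,0,0,0,0,0]]' 15; python3 - <<'E'
from h import *
from scipy.spatial.transform import Rotation as R
s=ctrl.get_state(); print(s['joint_positions'].round(2),R.from_rotvec(s['tool_rot']).as_matrix().round(3).tolist())
c,im,d=shot("w8"); P=cloud(c,d)
m=(d>0)&(P[...,2]>.006)&(P[...,2]<.02)&(np.hypot(P[...,0]-.45,P[...,1]+.073)<.08)
b,cc,a=blob(m,np.argwhere(m).mean(0)[::-1]); Q=P[b]
l=cv2.fitLine(Q[:,:2].astype(np.float32),cv2.DIST_HUBER,0,.01,.01).ravel(); s=(Q[:,:2]-l[2:])@l[:2]
print("dir",np.degrees(np.arctan2(l[1],l[0])),"ends",l[2:]+s.min()*l[:2],l[2:]+s.max()*l[:2],np.ptp(s),"z",np.percentile(Q[:,2],[50,90]))
t=l[2:]+s.min()*l[:2]; print("origin",t+.055*l[:2]*np.sign(l[0]))
h=cv2.cvtColor(im,cv2.COLOR_BGR2HSV); g=b&(h[...,1]<90); print("grip mean",P[g].mean(0),"tail->grip",((P[g][:,:2]-t)@l[:2]).min(),((P[g][:,:2]-t)@l[:2]).max())
t,im,d=shot("t8","top"); print("tin",enc(t,d,(.611,-.016),.04,(.033,.042)))
E
```

```text
time: 30.68
position: [0.4493, -0.0733, 0.1901]
tool_rot: [0.424, 3.112, 0.0]
ft_force: [-0.4, -0.7, -0.1]
grip_width: 0.689
grip_force: 0.0
[-0.68 -0.14  0.73  1.98  0.1   1.27  1.32] [[-0.963, 0.268, 0.001], [0.268, 0.963, -0.0], [-0.001, 0.0, -1.0]]
tcp [ 0.4493 -0.0733  0.1901] [0.424 3.112 0.   ]
dir -15.494162 ends [ 0.39329082 -0.0575975 ] [ 0.50105431 -0.08747114] 0.1118275600565034 z [0.01001021 0.01111141]
origin [ 0.44629199 -0.07229022]
grip mean [ 0.43451148 -0.06900479  0.01038531] tail->grip 0.019961027791451025 0.06499942877397759
tcp [ 0.4491 -0.0733  0.1899] [0.424 3.112 0.   ]
tin (221, array([ 0.611 , -0.0155,  0.025 ]), 'mean', array([ 0.6104, -0.0162,  0.0374]), 'zmax', np.float64(0.0412))
```

View pics/w8.png

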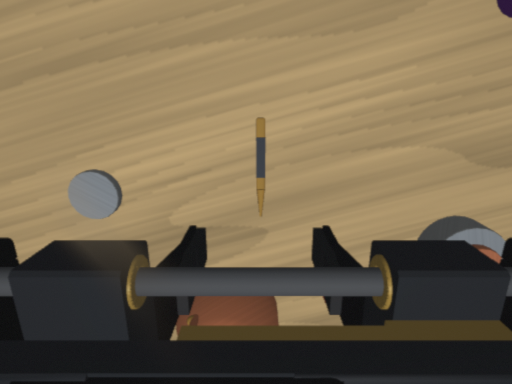

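The scriber runs straight along the tool's x axis at (261,165), with the tinned lid clear at (95,194). The red tin has landed at (.611,−.0155), as planned. Lowering to the scriber.

```bash
python3 -m handwheel '[[0.06,0.005,0,0.045,0,0,0],[0.05,0,0,0.05,0,0,0],[0.04,0,0,0.05,0,0,0],[0.04,0,0,0.025,0,0,0],[0.04,0,0,0,0,0,0],[0.04,0,0,0,0,0,0]]' 15; python3 st.py
```

```text
time: 31.52
position: [0.445, -0.0721, 0.0206]
tool_rot: [0.422, 3.111, 0.0]
ft_force: [0.4, -0.1, 0.3]
grip_width: 0.461
grip_force: 0.0
31.525 [ 0.445  -0.0721  0.0206] [4.2230e-01 3.1114e+00 4.0000e-04] [ 0.4 -0.1  0.3] 0.4607121511937428
```

```bash
python3 -m handwheel '[[0.04,0,0,0.011,0,0,0],[0.04,0,0,0.0055,0,0,0],[0.04,0,0,0,0,0,0],[0,0,0,0,0,0,0],[0,0,0,0,0,0,0],[0,0,0,0,0,0,0],[0,0,0,0,0,0,0]]' 20; python3 -m handwheel '[[0,0,0,-0.03,0,0,0],[0,0,0,-0.06,0,0,0],[0,0,0,-0.06,0,0,0],[0,0,0,0,0,0,0],[0,0,0,0,0,0,0]]' 20
```

```text
time: 32.4
position: [0.444, -0.0719, 0.0032]
tool_rot: [0.422, 3.113, 0.0]
ft_force: [0.4, 0.2, 1.2]
grip_width: 0.114
grip_force: 20.0
time: 33.02
position: [0.4434, -0.0718, 0.1526]
tool_rot: [-0.422, -3.113, -0.001]
ft_force: [-0.8, 0.7, -0.5]
grip_width: 0.107
grip_force: 20.0
```

```bash
python3 -m handwheel '[[0,0,0,0,0,0,-7.75],[0,0,0,0,0,0,-7.75],[0,0,0.0533,0,0,0,0],[0,0,0.0533,0,0,0,0],[0,0,0.0533,0,0,0,0],[0,0,0.0533,0,0,0,0],[0,0,0.0533,0,0,0,0],[0,0,0.0533,0,0,0,0],[0,-0.0548,0,0,0,0,0],[0,-0.0548,0,0,0,0,0],[0,-0.0548,0,0,0,0,0],[0,0,0,0,0,0,0]]' 20; python3 -m handwheel '[[0,0,0,0.03,0,0,0],[0,0,0,0.03,0,0,0],[0,0,0,0,0,0,0],[0,0,0,0,0,0,0]]' 20
python3 - <<'E'
from h import *
from scipy.spatial.transform import Rotation as R
s=ctrl.get_state(); print(s['joint_positions'].round(2),R.from_rotvec(s['tool_rot']).as_matrix().round(3).tolist())
c,im,d=shot("t9","top"); cv2.imwrite("pics/t9c.png",cv2.resize(im[90:290,90:390],None,fx=2.6,fy=2.6))
E
```

```text
time: 34.52
position: [0.6097, 0.2451, 0.148]
tool_rot: [-0.005, -3.138, 0.011]
ft_force: [-0.2, -1.1, -1.1]
grip_width: 0.11
grip_force: 20.0
time: 35.02
position: [0.6077, 0.248, 0.0933]
tool_rot: [0.001, -3.141, 0.0]
ft_force: [0.1, 0.5, 0.0]
grip_width: 0.112
grip_force: 20.0
[-0.84  0.46  0.54  1.6  -0.25  1.15  1.33] [[-1.0, -0.001, -0.0], [-0.001, 1.0, -0.0], [0.0, -0.0, -1.0]]
tcp [0.6077 0.248  0.0933] [ 1.000e-03 -3.141e+00  0.000e+00]
```

View pics/t9c.png

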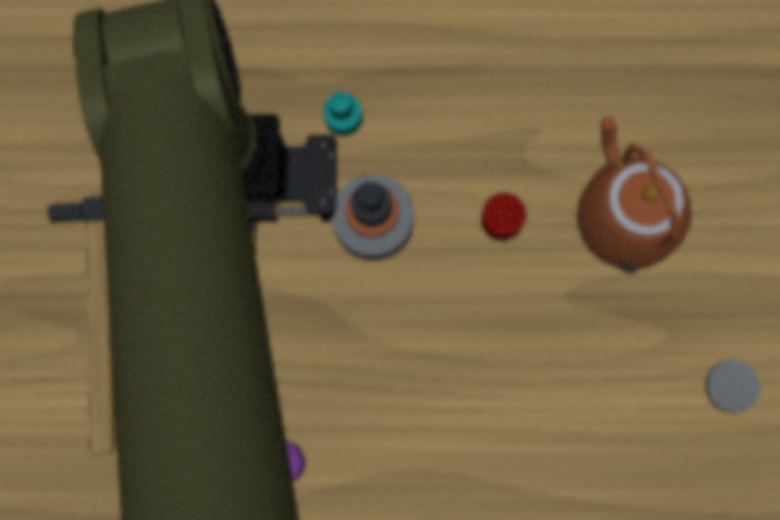

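The top crop shows the copper lid and weight on the block at (373,210), the red tin at (503,215) midway to the kettle at (635,210), and the gripper's edge close to the weight at (335,180). I lean the tool 7° away from the stack, then lower.

```bash
python3 -m handwheel '[[0,0,0,0,7,0,0],[0,0,0,0,0,0,0],[0,0,0.0037,0.0298,0,0,0],[0,0,0.0037,0.0298,0,0,0],[0,0,0.0025,0.02,0,0,0],[0,0,0,0,0,0,0],[0,0,0,0,0,0,0]]' 20
```

```text
time: 35.95
position: [0.609, 0.2481, 0.0142]
tool_rot: [-0.001, 3.134, -0.19]
ft_force: [-0.4, 0.1, -0.1]
grip_width: 0.111
grip_force: 20.0
```

```bash
python3 -m handwheel '[[0,0,0.0007,0.006,0,0,0],[0,0,0.0004,0.0027,0,0,0],[0,0,0,0,0,0,0],[0,0,0,0,0,0,0]]' 20
```

```text
time: 36.45
position: [0.608, 0.2482, 0.0042]
tool_rot: [-0.002, 3.136, -0.192]
ft_force: [0.6, 0.4, -0.1]
grip_width: 0.111
grip_force: 20.0
```

```bash
python3 -m handwheel '[[0.016,0,0,0,0,0,0],[0.02,0,0,0,0,0,0],[0.022,0,0,-0.004,0,0,0],[0.03,0,0,-0.012,0,0,0],[0.04,0,0,-0.04,0,0,0],[0.06,0,0,-0.05,0,0,0],[0.06,0,0,-0.05,0,0,0],[0.06,0.03,0,-0.04,-7,0,0],[0.06,0.03,0,0,0,0,0],[0.06,0,0,0,0,0,0],[0.06,0,0,0,0,0,0]]' 20; cat > fin.py <<'E'
from h import *
import sys
for n in sys.argv[1:]:
    c,im,d=shot("f_%s_%.0f"%(n,ctrl.get_state()["time"]*10),n); P=cloud(c,d)
    m=(d>0)&(P[...,2]>.006)&(P[...,2]<.02)&(abs(P[...,0]-.61)<.08)&(abs(P[...,1]-.247)<.045)
    if m.sum()>30:
        Q=P[m]; l=cv2.fitLine(Q[:,:2].astype(np.float32),cv2.DIST_HUBER,0,.01,.01).ravel(); s=(Q[:,:2]-l[2:])@l[:2]
        t=l[2:]+s.min()*l[:2]*np.sign(l[0]) if l[0]>0 else l[2:]+s.max()*l[:2]
        print(n,"scriber dir",np.degrees(np.arctan(l[1]/l[0])).round(2),"tail",t,"len",np.ptp(s).round(4),"origin",(t+.055*l[:2]*np.sign(l[0])).round(4),"z",np.percentile(Q[:,2],[50,90]).round(4))
    for k,a in dict(block=((.609,.1262),.055,(.036,.044)),lid=((.609,.1262),.045,(.05,.059)),knob=((.61,.1262),.03,(.1,.12)),tin=((.611,-.016),.035,(.033,.042)),tinned=((.4255,-.262),.04,(.01,.019))).items():
        try: print(" ",k,enc(c,d,*a))
        except Exception: print(" ",k,"unseen")
    K=P[(d>0)&(np.hypot(P[...,0]-.6117,P[...,1]+.1575)<.075)&(P[...,2]>.012)&(P[...,2]<.05)]
    if len(K)>50: print("  kettle",circ(K,.06).round(4))
E
python3 fin.py wrist
```

```text
time: 37.83
position: [0.5483, 0.2722, 0.1992]
tool_rot: [-0.002, 3.141, 0.001]
ft_force: [0.5, 0.4, 0.4]
grip_width: 0.687
grip_force: 0.0
tcp [0.5483 0.2722 0.1992] [-2.000e-03  3.141e+00  1.000e-03]
wrist scriber dir -0.32 tail [0.55430716 0.24684336] len 0.1137 origin [0.6093 0.2465] z [0.0101 0.0111]
  block (2149, array([0.6087, 0.1265, 0.0452]), 'mean', array([0.5932, 0.135 , 0.0401]), 'zmax', np.float64(0.044))
  lid (692, array([0.6097, 0.1268, 0.0286]), 'mean', array([0.5954, 0.1337, 0.054 ]), 'zmax', np.float64(0.0589))
  knob unseen
  tin (751, array([ 0.609 , -0.0117,  0.0234]), 'mean', array([ 0.6072, -0.0046,  0.0378]), 'zmax', np.float64(0.0408))
  tinned unseenh.py:27: RuntimeWarning: Mean of empty slice.
  q=cv2.minEnclosingCircle(Q[:,:2].astype(np.float32)); return len(Q),np.round([*q[0],q[1]],4),"mean",Q.mean(0).round(4),"zmax",Q[:,2].max().round(4)
  ret = um.true_divide(
```

```bash
python3 -m handwheel '[[0.06,0,0,-0.04,0,0,0],[0.06,0.04,0.04,0,0,0,0],[0.06,0.04,0.04,0,0,0,0],[0.06,0.03,0.05,0,0,0,0],[0.06,0.02,0.05,0,0,0,0],[0.06,0.02,0.05,0,0,0,0],[0.06,0,0,0,0,0,0]]' 20; python3 fin.py top side 2>/dev/null; ls pics
```

```text
time: 38.75
position: [0.3938, 0.5071, 0.2367]
tool_rot: [0.015, -3.139, 0.001]
ft_force: [-0.0, 0.3, -0.2]
grip_width: 0.687
grip_force: 0.0
tcp [0.3938 0.5071 0.2367] [ 1.500e-02 -3.139e+00  1.000e-03]
top scriber dir -0.12 tail [0.5554975  0.24734807] len 0.1074 origin [0.6105 0.2472] z [0.0095 0.0121]
  block (397, array([0.6094, 0.1269, 0.0452]), 'mean', array([0.6046, 0.1266, 0.0395]), 'zmax', np.float64(0.0439))
  lid (102, array([0.6101, 0.1268, 0.0285]), 'mean', array([0.5998, 0.1254, 0.053 ]), 'zmax', np.float64(0.0583))
  knob (80, array([0.6129, 0.1265, 0.0135]), 'mean', array([0.6113, 0.1266, 0.1099]), 'zmax', np.float64(0.1163))
  tin (225, array([ 0.6108, -0.0161,  0.025 ]), 'mean', array([ 0.6106, -0.0163,  0.0373]), 'zmax', np.float64(0.0419))
  tinned (308, array([ 0.4256, -0.2629,  0.0288]), 'mean', array([ 0.4257, -0.2621,  0.0135]), 'zmax', np.float64(0.0184))
  kettle [ 0.6116 -0.1573]
tcp [0.3964 0.5039 0.2371] [ 8.000e-03 -3.141e+00  3.000e-03]
side scriber dir 0.73 tail [0.55637168 0.243176  ] len 0.1123 origin [0.6114 0.2439] z [0.0091 0.0116]
  block (354, array([0.6084, 0.1241, 0.0462]), 'mean', array([0.6043, 0.1091, 0.04  ]), 'zmax', np.float64(0.044))
  lid (128, array([0.6111, 0.1231, 0.0288]), 'mean', array([0.6067, 0.1107, 0.0542]), 'zmax', np.float64(0.0589))
  knob (97, array([0.6137, 0.1244, 0.0148]), 'mean', array([0.6123, 0.1199, 0.1091]), 'zmax', np.float64(0.1151))
  tin (279, array([ 0.6115, -0.0172,  0.0264]), 'mean', array([ 0.6104, -0.0207,  0.038 ]), 'zmax', np.float64(0.0416))
  tinned (694, array([ 0.426 , -0.2652,  0.0294]), 'mean', array([ 0.4256, -0.2669,  0.0142]), 'zmax', np.float64(0.0186))
  kettle [ 0.6116 -0.1578]
f_side_388.png
f_top_388.png
f_wrist_378.png
s6.png
side0.npy
side0.png
t3.png
t8.png
t9.png
t9c.png
top0.npy
top0.png
w1.npy
w1.pkl
w1.png
w2.png
w3.png
w4.png
w5.png
w6.png
w7.png
w8.png
```

View pics/f_side_388.png

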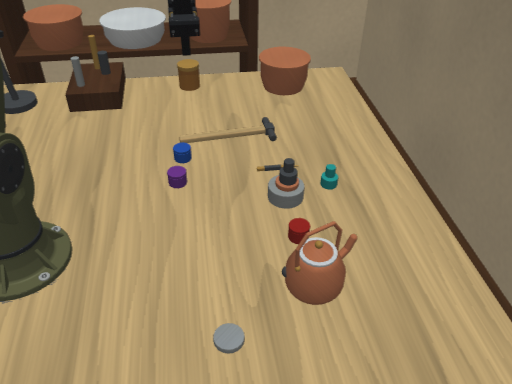

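The side view shows the weight upright on the copper lid on the block (287,180) and the red tin upright between block and kettle (299,231). The scriber lies beyond the block (278,168), and the kettle, hammer and tinned lid are where they were. Handing in.

```bash
python3 -c "
from bench import ctrl
print(ctrl.close_job())"
```

```text
the job is handed in; nothing more can be done
None
```

The job is done and handed in at about 39 s: the weight stands on the copper lid on the block (lid about 1.5 mm and weight about 3 mm off the middle), the red tin stands upright halfway to the kettle, and the scriber lies 12 cm out on the other side, pointing straight away; the kettle and tinned lid measure unmoved, and the hammer looks unmoved in the last picture.

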